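# Take one weighing cup off the nested stack and stand it on the balance

## Task

Lift just the top cup off the stack of blue weighing cups, without dragging up the cup it is nested in, and stand it gently upright in the middle of the balance's round steel pan, then let go. Leave the other blue cups nested where they stand, and do not disturb the stack of white cups.

Things in the scene. Friction and masses are not known exactly. Their poses are not given: they have to be found in the camera images.
- blue_cup_top: top one of 3 nested blue cups, 65 mm high, open, 35 g. Upper 25 mm: straight collar, 56 mm across, wall 2 mm, standing on the next cup's rim; lower 40 mm: body tapering 46 to 34 mm, hidden in the next cup with 1-2 mm play (lift 40 mm straight up to clear). The next collar, as wide, starts 25 mm below this rim. Origin: centre of underside, z up; in the stack the rim is 115 mm over the worktop
- blue_cup_next: middle cup of the blue stack, same shape; origin: centre of its underside, z up, 25 mm below the top cup's. It stands on the lowest blue cup, which stands on the worktop; held down by its weight alone
- white_cup_top: top cup of a like stack of 3 white cups elsewhere on the worktop, same shape and sizes; origin: centre of its underside, z up. To be left alone. (Over the back of the worktop hangs a shelf: front edge at x = 0.58 m, underside 0.45 m above the worktop; keep the wrist in front of it.)
- balance: low white bench balance, fixed, housing 120 by 170 mm and 35 mm high; flat round steel pan 110 mm across, its upper face 46 mm above the worktop, not moving. Origin: on the worktop under the middle of the pan; z up, y points to the end with the display (edge 108 mm away; the opposite edge is 62 mm away)
Mind the look-alikes: they are no part of the job. What is shaped like the blue_cup_top but black or brown is not meant.

How it is judged:
On the way:
1. the top blue cup is drawn clear of the cup it was nested in, which stays in the stack (z of blue_cup_top in the frame of blue_cup_next above 0.067 m and height (world z) of blue_cup_next below 0.035 m), for 0.1 s.
At the end, for the whole second after the job is handed in: the cup that was on top of the blue stack stands upright (within 7 degrees) and still on the balance pan, its centre within 30 mm of the pan's; the next blue cup is upright in its stack within 30 mm of where it was, and the top white cup within 20 mm of where it was (horizontal distance between blue_cup_top and balance below 0.03 m and z of blue_cup_top in the frame of balance between 0.042 and 0.052 m and angle between each of blue_cup_top, blue_cup_next's own z axis and vertical below 0.12 rad and linear speed of blue_cup_top below 0.02 m/s and distance of blue_cup_next from where it was at the start of the episode below 0.03 m and distance of white_cup_top from where it was at the start of the episode below 0.02 m); the robot touches nothing.
It fails at once if the next blue cup is dragged up by more than 15 mm (height (world z) of blue_cup_next above 0.04 m).
It fails at once if the next blue cup is shifted by more than 40 mm (distance of blue_cup_next from where it was at the start of the episode above 0.04 m).
It fails at once if the white stack is disturbed (its top cup moved by more than 20 mm) (distance of white_cup_top from where it was at the start of the episode above 0.02 m).
It fails at once if the cup is slammed or pressed on the balance with more than 30 N (contact force between blue_cup_top and balance above 30 N).
It fails at once if the cup is dropped on the balance: it falls free more than about 15 mm above the pan (horizontal distance between blue_cup_top and balance below 0.06 m and z of blue_cup_top in the frame of balance above 0.061 m and contact force between blue_cup_top and the fingers below 0.05 N and linear speed of blue_cup_top above 0.15 m/s).
It also fails if it takes over 40 s, if anything falls off the work surface, if the arm or the gripper's body presses on something with over 40 N, if the wrist force passes 120 N, or if a joint passes its speed limit or range.

## Robot

A 7-joint arm with a two-finger parallel gripper is mounted at the origin on a cart in front of the work surface, level with it; the furniture and walls round the work are solid. World frame = base frame: x ahead of the robot, y to its left, z up, the work surface at z = 0. Lengths are in m, angles in rad, forces in N, time in s.
With the tool pointing down it reaches from about 0.375 to 0.925 m from the base axis. Payload 3.1 kg.
Tool frame: the origin (TCP) lies between the finger pads; the fingertips stand 19 mm ahead of it and the grasp point (between the pads) is the TCP; z points along the fingers, y is the line along which they close (so a half turn about z gives the same grasp; the last joint's range is limited). The gripper opens to 85 mm and grips with 20 to 120 N. Pads are 22 mm wide; open, the fingers measure 114 mm over their backs; the gripper's body (76 mm by 85 mm) begins 54 mm behind the grasp point. The pads swing forward as they close: fully open they stand 13 mm farther back than shut.
Start: joints at [-1.424, 0.383, 0.044, 1.598, -0.018, 1.161, -0.05], TCP at [0.158, 0.631, 0.25] pointing down, gripper open.
Joint ranges: [-2.61, 2.61], [-0.41, 2.15], [-1.48, 1.57], [0, 2.5], [-1.57, 4.71], [0.05, 1.97], [-2.85, 2.85]. Speed limits (rad/s): [2.79, 2.79, 3.14, 3.14, 3.14, 3.14, 3.14].

## Interface

Orientations are given as a unit quaternion [x, y, z, w].
In Python, from bench import move_ptp, movel, move_j, move_gripper, pause, inverse_kinematics, read_camera, camera_params, MotionError, sign_off, look_for, tip_of, read_time_s, read_qpos, read_joint_vel, read_effort, read_eef_pos, read_tcp_rot, read_ft_force, read_ft_torque, read_finger_gap, read_grasp_force gives the robot as it stands. Calls block until the motion is done:
- move_ptp(position, orientation): joint-space move of the TCP to a pose.
- movel(position, orientation=None, speed=0.15): straight line of the TCP; orientation=None keeps the orientation; speed is the mean speed in m/s.
- move_j(angles): joint-space move.
- move_gripper(opening, effort=None): finger opening in m; effort is the grip in N (None keeps the last); returns when the fingers have stopped.
- pause(seconds).
- inverse_kinematics(position, orientation): joint angles nearest the present ones, or None.
- read_camera(name): name is "side" or "top" or "wrist"; returns the picture (480x640x3 uint8, red, green, blue); there is no depth.
- camera_params(name): a dict with "K" (3x3 intrinsics, pixels), "camera_from_world" (4x4, takes a point from world to camera coordinates). Camera axes: x right, y down, z forward; pixel columns grow to the right and rows downward; lengths in m; the calibration is good to about 2 mm. A picture is of the moment at which its call begins: read the wrist's pose just before it. camera_params takes no time and is no camera call; for the wrist camera it gives the pose at the moment of the call.
A pose or a line that the arm cannot do raises MotionError and nothing moves.
- sign_off(): hands the job in; it is judged then, once.
Trained networks look in the newest picture that a camera, given by its name, has taken for a name from the list of things; names that differ only in an ending like _2 or _b are one class to them, and where a whole thing is asked for, a point or a joint stands for the part that bears it (a point fixed in the world has none). Each returns a list of dicts, best first, with "confidence" (0 to 1); they miss things now and then, are a little off and sometimes report something else, mostly with a low value. They report only what shows in the picture. A call takes as long as a camera call. They do not tell look-alikes from the thing itself.
- look_for(camera, name): "at" ([column, row] in pixels, amid what is visible of it).
- tip_of(camera, name): "at" ([column, row] in pixels: a listed point, or the origin of a listed thing).
Readings, each from a call of its own:
- read_time_s(): time.
- read_qpos(): joint angles.
- read_joint_vel(): joint speeds.
- read_effort(): joint torques, N m.
- read_eef_pos(): TCP position.
- read_tcp_rot(): TCP orientation.
- read_ft_force(): force on the tool from outside, world axes, zero at the start.
- read_ft_torque(): the same for the moment, N m.
- read_finger_gap(): finger opening in m.
- read_grasp_force(): force on a finger pad.
Only numpy, scipy, OpenCV 4.12 (cv2) and the standard library are available. Lean on these libraries where they do the work, as an engineer would, in place of code of your own. Each camera call takes 0.05 s, during which the arm holds its last target. There are 200 camera calls.

## Working session

There is one attempt and no reset: what is moved stays moved. The work goes in short steps, each a Python script; the robot and the scene stay as the last script left them, time stands still between calls to the robot, and variables do not carry over. Pictures are saved under pics/ and viewed, at most 10 in all, crops included, and the job is handed in when it is done.

```bash
mkdir -p pics && python3 - <<'E'
from bench import *
import cv2,numpy as np
ims=[]
for c in("top","side"):
    im=read_camera(c); cv2.imwrite(f"pics/{c}0.png",im[...,::-1])
    p=camera_params(c); print(c,np.round(p["K"],1).tolist(),np.round(p["camera_from_world"],3).tolist())
    for n in("blue_cup_top","white_cup_top","balance"):
        print(n,[(np.round(d["at"]).tolist(),round(d["confidence"],2)) for d in look_for(c,n)],[(np.round(d["at"]).tolist(),round(d["confidence"],2)) for d in tip_of(c,n)])
print(read_time_s(),read_eef_pos(),read_tcp_rot())
E
```

```text
top [[622.9, 0.0, 319.7], [0.0, 622.9, 244.2], [0.0, 0.0, 1.0]] [[-0.009, -1.0, -0.01, -0.009], [-0.987, 0.01, -0.159, 0.454], [0.159, 0.009, -0.987, 1.28], [0.0, 0.0, 0.0, 1.0]]
blue_cup_top [([402.0, 268.0], 0.87), ([458.0, 250.0], 0.84), ([498.0, 229.0], 0.83), ([389.0, 223.0], 0.69)] [([492.0, 232.0], 0.97), ([388.0, 228.0], 0.82), ([399.0, 270.0], 0.79), ([453.0, 255.0], 0.6)]
white_cup_top [([155.0, 234.0], 0.7)] []
balance [([302.0, 242.0], 0.74)] [([311.0, 242.0], 0.86)]
side [[556.5, 0.0, 313.7], [0.0, 556.5, 231.9], [0.0, 0.0, 1.0]] [[0.947, -0.319, 0.02, -0.431], [-0.094, -0.339, -0.936, 0.087], [0.306, 0.885, -0.351, 1.115], [0.0, 0.0, 0.0, 1.0]]
blue_cup_top [([319.0, 271.0], 0.84), ([355.0, 259.0], 0.71), ([405.0, 312.0], 0.61), ([363.0, 243.0], 0.4)] [([400.0, 335.0], 0.69)]
white_cup_top [([280.0, 169.0], 0.5)] [([281.0, 188.0], 0.63), ([318.0, 250.0], 0.39)]
balance [([316.0, 238.0], 0.63)] [([319.0, 249.0], 0.7)]
0.7 [0.15751769 0.63063163 0.25031566] [ 1.22078419e-01  9.92520458e-01  2.55093983e-05 -4.79075214e-06]
```

View pics/top0.png

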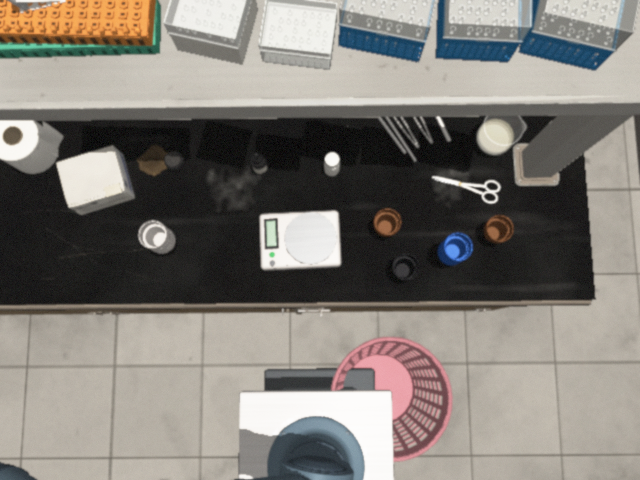

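View pics/side0.png

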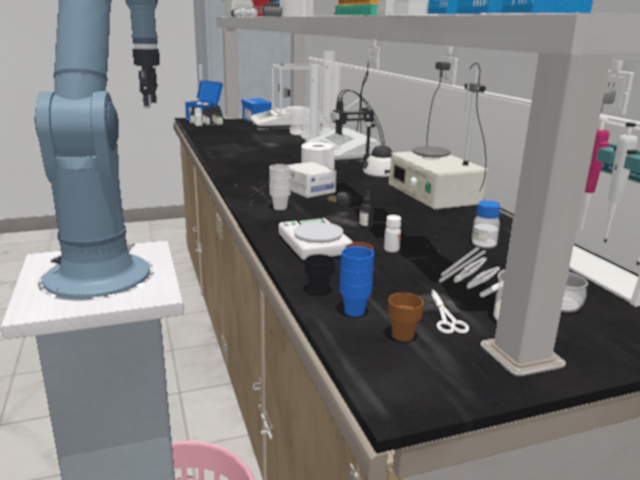

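The side view shows the blue stack at (356,280), the white stack at (280,187) and the balance at (316,238). In the top view the cup-like candidates are black (402,268), blue (458,250), brown (498,229) and brown (389,223). Only the one at (458,250) is blue and a stack of three, so it fits. I'll confirm it in a crop and work out positions.

```bash
cat > h.py <<'E'
from bench import *
import cv2,numpy as np
def ray(c,uv,z,p=None):
    p=p or camera_params(c); T=np.array(p["camera_from_world"]); R=T[:3,:3]; o=-R.T@T[:3,3]
    d=R.T@np.linalg.inv(p["K"])@[uv[0],uv[1],1]; return o+d*(z-o[2])/d[2]
def proj(c,X,p=None):
    p=p or camera_params(c); x=np.array(p["K"])@(np.array(p["camera_from_world"])@[*X,1])[:3]; return x[:2]/x[2]
def ring(im,c,X,r,col,p=None):
    for a in np.linspace(0,2*np.pi,60):
        q=proj(c,[X[0]+r*np.cos(a),X[1]+r*np.sin(a),X[2]],p); cv2.circle(im,tuple(int(round(v*8)) for v in q),4,col,-1,shift=3)
E
python3 - <<'E'
from h import *
im=cv2.imread("pics/top0.png"); 
hsv=cv2.cvtColor(im,cv2.COLOR_BGR2HSV)
m=cv2.inRange(hsv,(100,120,50),(130,255,255)); m[:200]=0
x,y,w,h=cv2.boundingRect(m); print("blue box",x,y,w,h)
for n,uv,z in(("blue",(458,247),.115),("brownR",(498,228),.065),("brownL",(388,221),.065),("black",(403,266),.065),("white",(154,236),.115),("pan",(311,238),.046)):
    print(n,ray("top",uv,z).round(3))
B=ray("top",(458,247),.115);P=ray("top",(311,238),.046)
im=cv2.resize(im[190:310,230:530],None,fx=1,fy=1)
a=cv2.imread("pics/top0.png");s=cv2.imread("pics/side0.png")
for c,i in(("top",a),("side",s)): ring(i,c,B,.028,(0,255,255));ring(i,c,P,.055,(0,0,255))
o=np.vstack([cv2.resize(a[200:290,260:520],(780,270)),cv2.resize(s[210:320,270:430],(436,300))[:, :] if 0 else np.pad(cv2.resize(s[205:325,270:430],(400,300)),((0,0),(0,380),(0,0)))])
cv2.imwrite("pics/c1.png",o)
E
```

```text
blue box 437 232 37 34
blue [ 0.432 -0.287  0.115]
brownR [ 0.479 -0.383  0.065]
brownL [ 0.496 -0.156  0.065]
black [ 0.402 -0.184  0.065]
white [0.461 0.317 0.115]
pan [0.465 0.005 0.046]
```

View pics/c1.png

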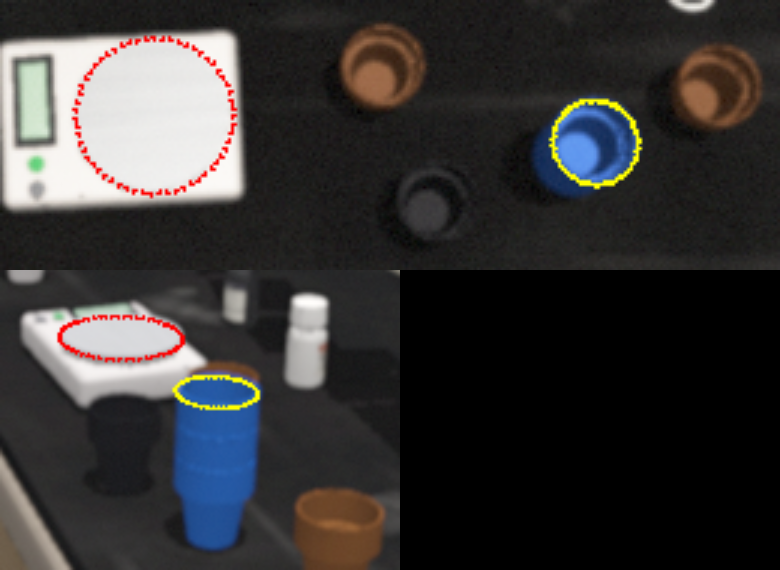

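The crop confirms the blue three-cup stack. Its rim centre, at about (0.432, -0.287), and the pan outline fit in both views. Next I'll move above it and look with the wrist camera.

```bash
python3 - <<'E'
from h import *
from scipy.spatial.transform import Rotation as R
for d in range(-90,90,15):
    q=(R.from_euler("z",d,degrees=True)*R.from_quat([0,1,0,0])).as_quat()
    s=[inverse_kinematics(p,q) for p in([.432,-.287,.25],[.432,-.287,.113],[.465,.005,.2],[.465,.005,.11])]
    print(d,[None if j is None else np.round(j,2).tolist() for j in s])
E
```

```text
-90 [[-0.33, 0.18, 0.93, 1.94, -0.16, 1.09, 0.67], [-0.19, 0.42, 0.82, 2.05, -0.41, 0.84, 0.87], [-0.92, 0.1, 0.87, 2.11, -0.09, 0.97, 0.0], [-0.87, 0.31, 0.87, 2.18, -0.34, 0.79, 0.22]]
-75 [[-0.33, 0.18, 0.93, 1.94, -0.16, 1.09, 0.93], [-0.17, 0.41, 0.8, 2.05, -0.39, 0.84, 1.12], [-0.91, 0.1, 0.86, 2.11, -0.09, 0.97, 0.26], [-0.86, 0.31, 0.85, 2.18, -0.33, 0.79, 0.47]]
-60 [[-0.33, 0.18, 0.93, 1.94, -0.16, 1.09, 1.19], [-0.18, 0.41, 0.8, 2.05, -0.4, 0.84, 1.38], [-0.9, 0.1, 0.85, 2.11, -0.09, 0.97, 0.52], [-0.84, 0.31, 0.84, 2.18, -0.32, 0.78, 0.73]]
-45 [[-0.13, 0.15, 0.7, 1.94, -0.11, 1.09, 1.4], [-0.16, 0.41, 0.79, 2.05, -0.39, 0.83, 1.63], [-0.89, 0.1, 0.84, 2.11, -0.09, 0.97, 0.78], [-0.83, 0.3, 0.83, 2.18, -0.32, 0.78, 0.98]]
-30 [[0.07, 0.14, 0.48, 1.93, -0.07, 1.09, 1.62], [0.28, 0.32, 0.26, 2.03, -0.11, 0.8, 1.65], [-0.88, 0.1, 0.83, 2.11, -0.09, 0.97, 1.04], [-0.82, 0.3, 0.8, 2.18, -0.3, 0.78, 1.23]]
-15 [[0.47, 0.14, 0.04, 1.91, -0.01, 1.09, 1.82], [0.47, 0.31, 0.04, 2.02, -0.02, 0.81, 1.83], [-0.86, 0.09, 0.81, 2.11, -0.08, 0.97, 1.3], [-0.78, 0.29, 0.76, 2.17, -0.28, 0
[... 423 characters left out ...]
.5], [1.03, 0.38, -0.61, 2.0, 0.29, 0.85, 2.37], [-0.81, 0.09, 0.75, 2.11, -0.08, 0.97, 2.08], [-0.7, 0.27, 0.67, 2.17, -0.24, 0.77, 2.22]]
45 [[1.25, 0.22, -0.82, 1.88, 0.18, 1.12, 2.71], [-0.52, 0.84, 1.37, 2.06, -0.96, 1.11, -2.6], [-0.79, 0.09, 0.73, 2.11, -0.07, 0.97, 2.34], [-0.66, 0.26, 0.62, 2.17, -0.22, 0.77, 2.46]]
60 [[-0.64, 0.42, 1.41, 1.95, -0.45, 1.16, -2.72], [-0.52, 0.84, 1.37, 2.06, -0.96, 1.11, -2.34], [-0.77, 0.09, 0.7, 2.11, -0.07, 0.97, 2.59], [-0.64, 0.26, 0.6, 2.17, -0.21, 0.77, 2.71]]
75 [[-0.64, 0.42, 1.41, 1.95, -0.45, 1.16, -2.46], [-0.52, 0.84, 1.37, 2.06, -0.96, 1.11, -2.08], [-0.7, 0.09, 0.64, 2.1, -0.06, 0.97, 2.85], [0.96, 0.55, -1.23, 2.1, 0.65, 0.95, 2.24]]
```

```bash
cat >> h.py <<'E'
from scipy.spatial.transform import Rotation as R
Q=(R.from_euler("z",-15,degrees=True)*R.from_quat([0,1,0,0])).as_quat()
E
python3 - <<'E'
from h import *
j=[.47,.14,.04,1.91,-.01,1.09,1.82]
move_j([-1.424]+j[1:]); print(read_eef_pos()); move_j(j)
move_ptp([.432,-.287,.25],Q); print(read_qpos().round(2),read_eef_pos().round(4),read_time_s())
p=camera_params("wrist"); im=read_camera("wrist")[...,::-1].copy()
for n in("blue_cup_top",): print(look_for("wrist",n))
for z in(.115,): ring(im,"wrist",[.432,-.287,z],.028,(0,255,255),p)
cv2.imwrite("pics/w1.png",im)
E
```

```text
[0.13446275 0.50351184 0.24922587]
[ 0.47  0.14  0.04  1.91 -0.01  1.09  1.82] [ 0.4322 -0.2866  0.2501] 5.5583
[{'at': [312.2, 228.9], 'confidence': 0.84}, {'at': [212.7, 291.7], 'confidence': 0.84}, {'at': [488.5, 243.1], 'confidence': 0.74}, {'at': [429.2, 137.3], 'confidence': 0.59}]
```

View pics/w1.png

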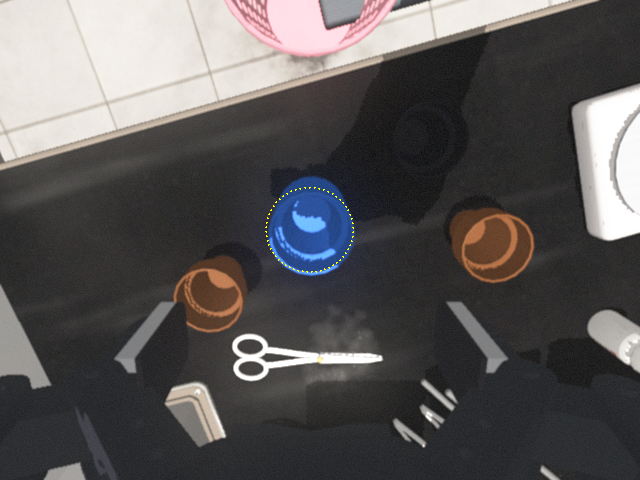

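The projected rim ring at (310,230) matches the blue rim in the wrist view. Black is at (427,135) and the brown cups are at (212,292) and (490,243), so all are clear. I'll descend, grip gently and lift 10 mm, then check.

```bash
python3 - <<'E'
from h import *
movel([.432,-.287,.111],Q,speed=.1)
f0=read_ft_force()
move_gripper(.0,20)
print("gap",read_finger_gap(),read_grasp_force(),f0.round(2),read_ft_force().round(2))
movel([.432,-.287,.121],speed=.03)
print(read_ft_force().round(2),read_finger_gap(),read_time_s())
im=read_camera("side")[...,::-1]
cv2.imwrite("pics/s2.png",cv2.resize(im[150:340,270:450],None,fx=3,fy=3,interpolation=cv2.INTER_CUBIC))
E
```

```text
gap 0.056113128196812016 21.34098954498768 [-0.99 -0.2  -0.73] [0.16 0.84 4.5 ]
[0.01 0.68 0.37] 0.05611822756233976 8.075
```

View pics/s2.png

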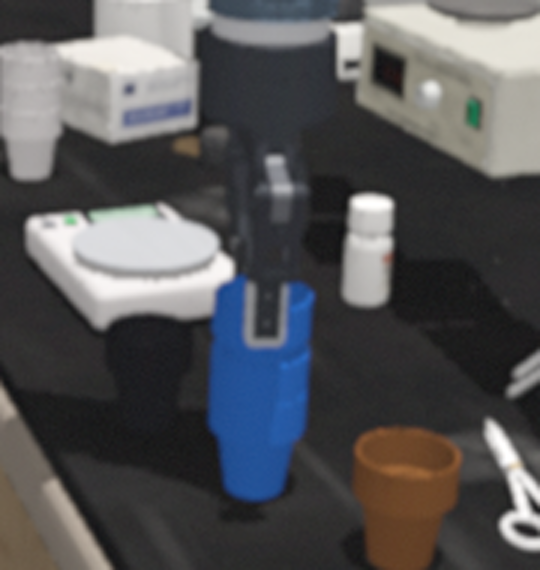

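The narrow gap at crop (305,350), just below the gripped collar, shows the top cup separating alone; the lower two stay nested. I'll lift clear, carry it to the pan, and lower it until contact.

```bash
python3 - <<'E'
from h import *
movel([.432,-.287,.165],speed=.04)
print(read_ft_force().round(2),read_finger_gap())
movel([.432,-.287,.23],speed=.1)
movel([.465,.005,.23],speed=.15)
movel([.465,.005,.125],speed=.1)
pause(.3)
print(read_ft_force().round(2),read_finger_gap(),read_grasp_force(),read_time_s(),read_qpos().round(2))
im=np.hstack([read_camera("side")[150:330,255:435,::-1],read_camera("top")[180:360-0,270:480,::-1]])
cv2.imwrite("pics/s3.png",cv2.resize(im,None,fx=2,fy=2,interpolation=cv2.INTER_CUBIC))
E
```

```text
[-0.01 -0.85 -1.5 ] 0.05615489097727223
[-0.43 -1.54 -0.94] 0.05596819302953159 21.36267878115177 13.7833 [ 0.11  0.21 -0.23  2.13  0.07  0.81  1.15]
```

View pics/s3.png

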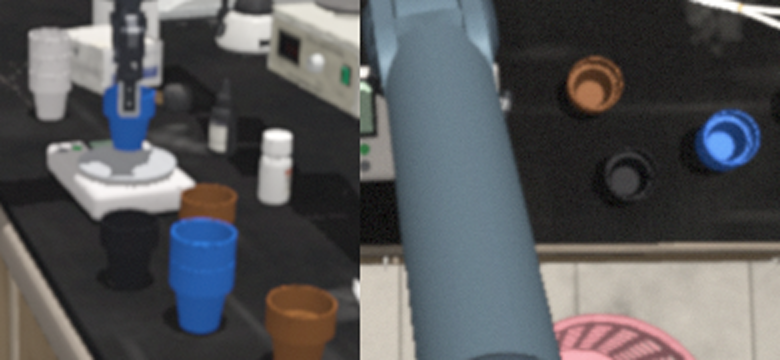

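The side crop shows two blue cups still nested at (203,270) and the white stack untouched. The top cup hangs upright over the pan at (128,120). I'll lower it now.

```bash
python3 - <<'E'
from h import *
movel([.465,.005,.112],speed=.03); pause(.3)
f0=np.mean([(pause(.02),read_ft_force()[2])[1] for _ in range(5)]); z=.112
while z>.1025:
    z-=.0005; movel([.465,.005,z],speed=.02); pause(.03); f=read_ft_force()[2]-f0
    if f>2: break
print("contact",z,f,read_eef_pos().round(4),read_time_s())
move_gripper(.085); pause(.3)
print(read_finger_gap(),read_ft_force().round(2))
movel([.465,.005,.24],speed=.1)
p=camera_params("wrist"); im=read_camera("wrist")[...,::-1].copy()
ring(im,"wrist",[.465,.005,.111],.028,(0,255,255),p);ring(im,"wrist",[.465,.005,.046],.055,(0,0,255),p)
s=read_camera("side")[100:340,200:520,::-1]
cv2.imwrite("pics/f.png",np.vstack([cv2.resize(im,(400,300)),cv2.resize(s,(400,300))])); print(read_time_s())
E
```

```text
contact 0.1105 2.022295261753543 [0.465  0.005  0.1105] 15.7
0.0850153095390115 [ 0.05 -0.61  0.03]
17.9417
```

View pics/f.png

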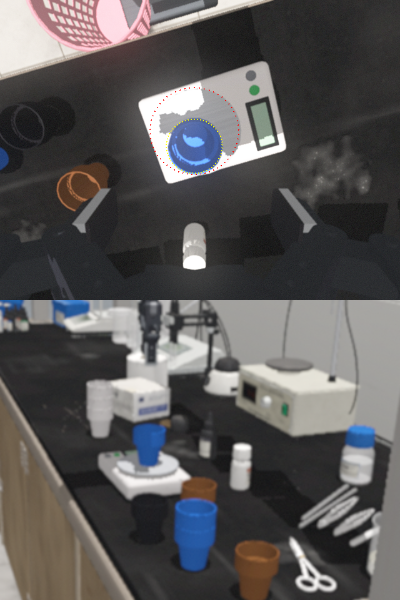

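The cup stands upright in the middle of the pan (wrist view (194,145), within the projected ring). The two lower blue cups and the white stack stand where they were, and the gripper is clear.

```bash
python3 -c "
from bench import *
print(sign_off())"
```

```text
the job is handed in; nothing more can be done
None
```

The top blue cup is standing upright in the middle of the balance pan and released; the other two blue cups are still nested, the white stack was not disturbed, and the job is handed in at about 18 s (no verdict was returned).

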